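# Set the vial carousel back one notch

## Robot

A 6-joint arm with a two-finger parallel gripper is mounted at the origin on a cart in front of the work surface, level with it; the furniture and walls round the work are solid. World frame = base frame: x ahead of the robot, y to its left, z up, the work surface at z = 0. Lengths are in m, angles in degrees, forces in N, time in s.
With the tool pointing down it reaches from about 0.375 to 0.9 m from the base axis. Payload 3.1 kg.
Tool frame: the origin (TCP) lies midway between the tips of the shut fingers; the grasp point (between the pads) lies 19 mm behind it; z points along the fingers, y is the line along which they close (so a half turn about z gives the same grasp; the last joint's range is limited). The gripper opens to 87 mm and grips with 3 to 60 N. Pads are 19 mm wide; open, the fingers measure 117 mm over their backs; the gripper's body (75 mm by 190 mm) begins 51 mm behind the grasp point.
Start: joints at [-85.972, 30.224, 82.088, -0, 67.689, -10.227], TCP at [0.154, -0.606, 0.223] pointing down, gripper open.
Joint ranges: [-176.69, 176.69], [-43.24, 126.21], [12.49, 139.97], [-82, 262], [0, 151.66], [-163.58, 163.58]. Speed limits (degrees/s): [159.86, 159.86, 180, 180, 180, 180].

## Interface

Orientations are given as a 3x3 rotation matrix whose columns are the frame's x, y, z axes.
In Python, from rig import bot gives the robot as it stands.
- The arm moves only by the tool advance, called as name([rows], argument=value, ...), one row to a line, values as JSON. Schema: {"type":"object","properties":{"segments":{"type":"array","items":{"type":"array","prefixItems":[{"type":"array","items":{"type":"number"},"minItems":3,"maxItems":3},{"type":"array","items":{"type":"number"},"minItems":3,"maxItems":3},{"type":"number"}],"minItems":3,"maxItems":3},"minItems":1,"maxItems":20},"only":{"type":"string"},"quiet":{"type":"boolean"},"lines":{"type":"string"}},"required":["segments"],"additionalProperties":false}. segments is a list of rows, 1 to 20 of them, each written [[dx, dy, dz], [rx, ry, rz], opening]: dx, dy, dz in shares of 0.8 m (1.0 is 0.8 m), then a rotation vector rx, ry, rz in normalised numbers (1 is 180 degrees), then the opening from 0.0 (shut) to 1.0 (fully open); each row is the pose to reach, as a shift and turn from the pose commanded when the call began, along the tool's axes at that moment; what a row does not reach only later rows make up. A row lasts 1/10 s, in which the tool goes at most 0.05 m and 8.59 degrees, less where a joint would pass 70% of its speed; a pose out of reach is approached as far as the arm can. The fingers move at their own pace and stop on an object; the grip force is fixed at half the most. Time passes only in rows, so rows that do not move let the fingers close. The tool returns the time, the measured TCP pose, the force, the opening and the grip force at its end. only (a regular expression) keeps the lines of the reply that match it, lines (a string "A,B") keeps lines A to B, and quiet returns only ok. Input that does not fit is refused with a message, and nothing moves.
- bot.read_state(): the state, without advancing time (a new reading comes with each control period).
- bot.capture(name): name is "scene" or "top" or "wrist"; returns a dict with "color" (480x640x3 uint8, red, green, blue), "K" (3x3 intrinsics, pixels), "view" (4x4, takes a point from world to camera coordinates); the wrist camera has in their place "mount" (4x4, takes a point from camera to tool coordinates, whose origin is the TCP and whose axes are the flange's). Camera axes: x right, y up, looking along -z (the intrinsics and any distortion apply to the point x, -y, -z); pixel columns grow to the right and rows downward; lengths in m; the calibration is good to about 2 mm. A picture is of the moment at which its call begins: read the wrist's pose just before it. There is no depth.
- bot.hand_in(): hands the job in; it is judged then, once.
The state is a dict: "time_s": time; "joint_positions": joint angles; "qvel": joint speeds; "tau": joint torques, N m; "position": TCP position; "tcp_rot": TCP orientation; "force": force on the tool from outside, world axes, zero at the start; "moment": the same for the moment, N m; "opening": opening from 0.0 (shut) to 1.0 (fully open); "grasp_force": force on a finger pad.
Only numpy, scipy, OpenCV 4.12 (cv2) and the standard library are available. Lean on these libraries where they do the work, as an engineer would, in place of code of your own. Each camera call takes 0.05 s, during which the arm holds its last target. There are 200 camera calls.

## Task

The sampling carousel was stepped one vial too far: with the fingertips only, gripping nothing, push the ratchet pawl's ball-ended lever over so that the pawl lifts out of the teeth and lies back on its stop, then push the carousel by its upright handle backward (clockwise from above) by about three quarters of a notch. Push the pawl over again so that it drops onto the teeth, and push the handle on backward until the next tooth comes up hard against the pawl, locking the carousel exactly one notch back. Never step it forward or a second notch back, and leave the vials standing in their sockets and the petri dish, beaker and bottle where they are.

Things in the scene. Friction and masses are not known exactly. Their poses are not given: they have to be found in the camera images.
- carousel_base: Fixed off-white round foot of the carousel, 168 mm across. Origin on the worktop on the carousel's upright turning axis; x (yaw 0) points away from the robot, y to its left. Angles below are counterclockwise from this x axis; heights z are in mm above the worktop. A stack of two pumps, 400 mm high, stands to its left (world x 0.41 to 0.76 m, y 0.14 to 0.31 m).
- plate_centre (a point): Centre of the top face (z 52) of the turning carousel: grey plate 158 across, 8 stations on radius 46 to 54: 7 black sockets (29 across, 18 high) and the handle. On its rim (radius 63 to 77) 8 steel saw teeth, 45 degrees apart, top z 60: each has an upright face on its clockwise side and a ramp running down counterclockwise, so a dropped pawl lets it go forward and blocks it backward.
- carousel (a joint): Carousel angle, rad, + = forward = counterclockwise from above. Starts at 0 to 0.03, pawl engaged; one notch back is -0.785. Stiff (about 2 N at the handle), stays where left. A pawl dropped at -0.25 to -0.72 lands on the ramp, and the tooth face then stops the carousel at -0.79 (push 8 N or so); beyond -0.74 it lands on top of that tooth, a notch too far.
- handle_top (a point): Centre of the top (z 136) of the carousel's upright handle: black grip 14 across, from z 68 up, 54 from the turning axis. It turns with the carousel; at joint 0 it stands at 270 degrees (right side). Vials top out at z 104: fingertips at z 110 to 115 clear them and bear on over 20 mm of the grip.
- pawl (a joint): Angle of the dark steel pawl about its level pin, rad: 0 = nose down at the foot of the teeth, about 0.17 = on top of a tooth, 1.57 = thrown back on its stop. A right-angled crank, 160 g, that turns freely and needs under 2 N at the ball: from below about 0.9 it falls onto the teeth, from above about 1.0 it falls back on the stop.
- pawl_pin (a point): Centre of the pawl's level pin, fixed on the base 84 mm from the turning axis at 182 degrees (near side), z 70. Seen from above, the pawl points from here to its nose at 305 degrees (called u), tangent to the tooth ring. A steel bracket 22 wide, top z 80, holds the pin on the side away from the carousel.
- pawl_ball (a point): Centre of the 18 mm ball on the pawl's lever, 45 from the pin. Pawl down: 15 from the pin along u, z 112; push it level, against u, over the pin, with fingertips at z 92 to 98, until it is 30 past the pin, to throw the pawl back. Thrown back: 42 behind the pin (against u), z 85.
- pawl_nose (a point): Lower front edge of the pawl's nose (12 wide), 49 from the pin. Pawl down: 46 from the pin along u, z 52. Thrown back: the nose arm, 10 thick, stands up, this point 17 along u and z 116; push the arm level along u from behind, fingertips at z 94 to 99, some 40 mm until it topples and drops on the teeth.
- spout_tip (a point): Lower end (z 115) of the fixed steel spout over the socket circle at 45 degrees, far side. Its column (12 across, top z 154) stands 99 from the turning axis at 45 degrees. At the start the vial to go back under it is in the next socket counterclockwise.
- vial_1: Glass sample vial with a black cap, 22 mm across and 48 or 50 mm high, standing loose in one of the carousel's sockets; origin at the centre of its underside, 54 mm above the worktop. Rides along; to be left standing.
- vial_2: Glass sample vial with a black cap, 22 mm across and 48 or 50 mm high, standing loose in one of the carousel's sockets; origin at the centre of its underside, 54 mm above the worktop. Rides along; to be left standing.
- vial_3: Glass sample vial with a black cap, 22 mm across and 48 or 50 mm high, standing loose in one of the carousel's sockets; origin at the centre of its underside, 54 mm above the worktop. Rides along; to be left standing.
- vial_4: Glass sample vial with a black cap, 22 mm across and 48 or 50 mm high, standing loose in one of the carousel's sockets; origin at the centre of its underside, 54 mm above the worktop. Rides along; to be left standing.
- vial_5: Glass sample vial with a black cap, 22 mm across and 48 or 50 mm high, standing loose in one of the carousel's sockets; origin at the centre of its underside, 54 mm above the worktop. Rides along; to be left standing.
- petri_dish: Clear petri dish 59 mm across, 14 high, flat on the worktop, front left; origin under its centre. Bystander.
- beaker: Small glass beaker 47 mm across, 56 high, standing near the worktop's front edge, in front of the carousel; origin under its centre. Bystander.
- bottle: Screw-cap bottle with a blue cap, 56 mm across, 100 high, standing just behind the carousel; origin under its centre. Bystander.

How it is judged:
By the outcome, as a careful person would: the job done as asked, in the order asked, and still so for the second after the job is handed in, with the robot touching nothing.
It also fails if it takes over 61 s, if anything falls off the work surface, if the arm or the gripper's body presses on something with over 40 N, if the wrist force passes 120 N, or if a joint passes its speed limit or range.

## Working session

There is one attempt and no reset: what is moved stays moved. The work goes in short steps, Python scripts to look and compute and a tool call to move; the robot and the scene stay as the last step left them, time stands still between calls to the robot, and variables do not carry over. Pictures are saved under pics/ and viewed, at most 10 in all, crops included, and the job is handed in when it is done.

```bash
ls; mkdir -p pics; python3 - <<'E'
from rig import bot
import cv2
s=bot.read_state();print(s['time_s'],s['position'],s['tcp_rot'],s['opening'])
for n in('scene','top'):
    c=bot.capture(n);cv2.imwrite(f'pics/{n}0.png',c['color'][:,:,::-1]);print(c['K'],c['view'],[k for k in c])
E
```

```text
pics
rig.py
0.0 [ 0.1538668  -0.60500871  0.22156767] [[ 9.69197238e-01  2.46285770e-01 -1.79622304e-04]
 [ 2.46285577e-01 -9.69194903e-01  2.15763473e-03]
 [ 3.57305712e-04 -2.13541201e-03 -9.99997656e-01]] 0.9990807417585263
[[543.96786209   0.         329.3650741 ]
 [  0.         543.96786209 240.51519948]
 [  0.           0.           1.        ]] [[-0.74830868 -0.66334457  0.00284813  0.44484499]
 [ 0.5228507  -0.58716651  0.61795035 -0.30609158]
 [-0.40824168  0.46390676  0.78621196 -0.7564497 ]
 [ 0.          0.          0.          1.        ]] ['color', 'K', 'view']
[[484.13263937   0.         323.90753507]
 [  0.         484.13263937 239.5579269 ]
 [  0.           0.           1.        ]] [[ 0.0089288  -0.99995123 -0.0042217   0.04444332]
 [ 0.98970192  0.00823394  0.14290663 -0.56388955]
 [-0.1428649  -0.00545421  0.98972717 -0.87944637]
 [ 0.          0.          0.          1.        ]] ['color', 'K', 'view']
```

View pics/top0.png

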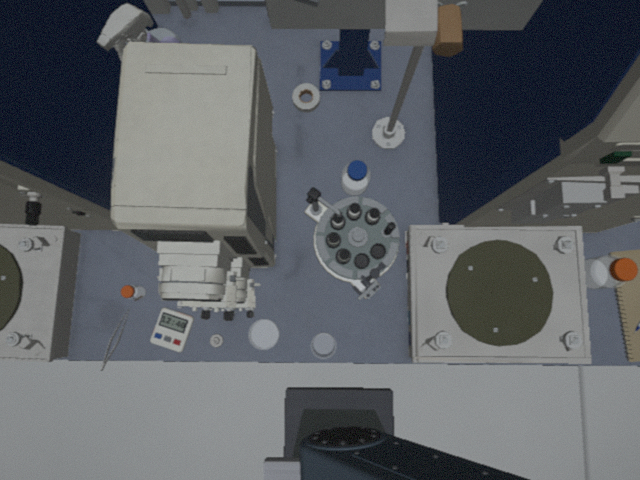

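View pics/scene0.png

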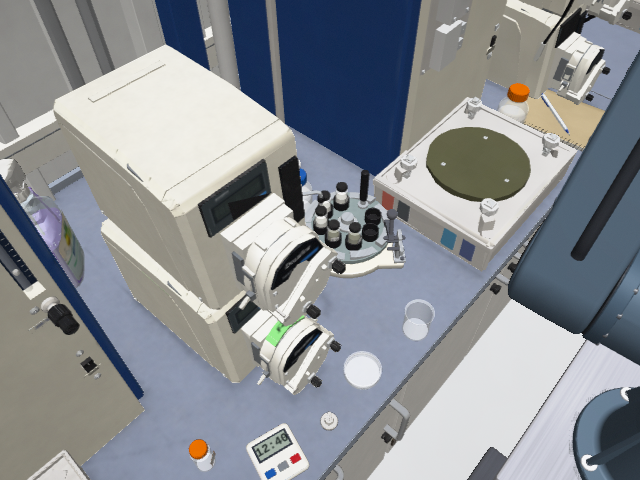

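```bash
python3 - <<'E'
import cv2,numpy as np
a=cv2.imread('pics/top0.png')[175:310,290:430];b=cv2.imread('pics/scene0.png')[160:285,285:415]
a=cv2.resize(a,(560,540),interpolation=cv2.INTER_CUBIC);b=cv2.resize(b,(520,500),interpolation=cv2.INTER_CUBIC)
cv2.imwrite('pics/ca.png',a);cv2.imwrite('pics/cb.png',b)
E
```

```text
(no output)
```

View pics/ca.png

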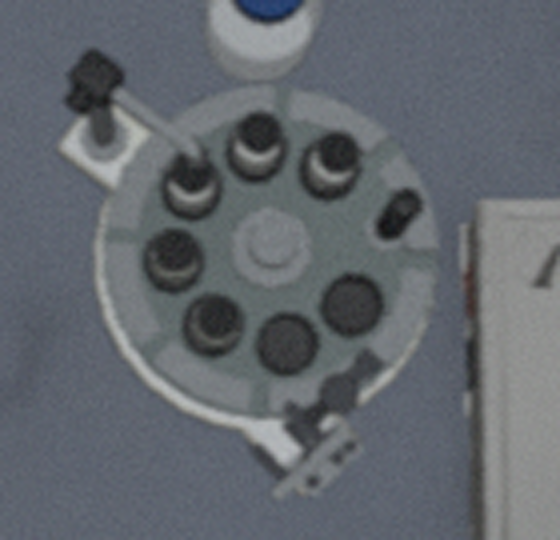

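View pics/cb.png

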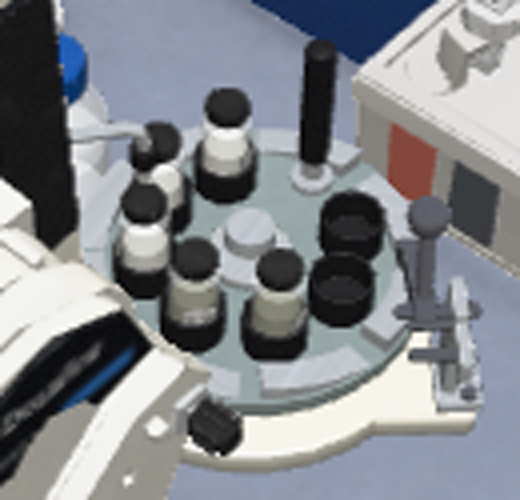

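```bash
cat > h.py <<'E'
import numpy as np
from rig import bot
def pt(r,a,z,r2=0,a2=0):
    a,a2=np.radians([a,a2]);return np.array([r*np.cos(a)+r2*np.cos(a2),r*np.sin(a)+r2*np.sin(a2),z])/1e3
def W(p,P):
    x,y,t=P[:3];c,s=np.cos(t),np.sin(t);return np.array([x+c*p[0]-s*p[1],y+s*p[0]+c*p[1],p[2]])
def proj(c,p):
    q=c['view'][:3,:3]@p+c['view'][:3,3];k=c['K']@np.array([q[0],-q[1],-q[2]]);return k[:2]/k[2]
def cams():
    return {n:bot.capture(n) for n in('top','scene')}
def crop(n,X,Y,s=4):
    o={'top':(290,175),'scene':(285,160)}[n];return np.array([o[0]+(X+.5)/s-.5,o[1]+(Y+.5)/s-.5])
E
python3 - <<'E'
from h import *
from scipy.optimize import least_squares
C=cams()
D=np.degrees
obs=lambda q:[('top',pt(84,182,112,15,305),340,392,'ball'),('scene',pt(84,182,112,15,305),429,215,'ball'),
('top',pt(54,270+D(q),136),406,203,'handle'),('scene',pt(54,270+D(q),136),320,48,'handle'),
('top',pt(50,45,115),200,158,'spout'),('scene',pt(50,45,115),145,143,'spout')]
f=lambda P:np.concatenate([proj(C[n],W(p,P))-crop(n,X,Y) for n,p,X,Y,_ in obs(P[3])]+[[ (P[3]-.015)*50]])
r=least_squares(f,[.6,-.06,.2,.015],loss='soft_l1');P=r.x;print(P,D(P[2]));print(np.round(r.fun.reshape(-1)[:12].reshape(6,2),2))
np.save('P.npy',P)
for n,p in dict(centre=pt(0,0,52),pin=pt(84,182,70),ball=pt(84,182,112,15,305),handle=pt(54,270+D(P[3]),136),col=pt(99,45,154),nose=pt(84,182,52,46,305)).items():
    w=W(p,P);print(n,np.round(w,4),[np.round((proj(C[m],w)-crop(m,0,0))*4) for m in C])
print('u dir',305+D(P[2]))
E
```

```text
[ 0.56758193 -0.0159969   0.11242102  0.02277777] 6.441249782425762
[[ 0.03  0.91]
 [-0.41 -0.32]
 [ 2.19  0.18]
 [ 1.04 -1.94]
 [-0.82 -0.34]
 [-2.51  6.17]]
centre [ 0.5676 -0.016   0.052 ] [array([276., 249.]), array([249., 250.])]
pin [ 0.4845 -0.0283  0.07  ] [array([306., 424.]), array([421., 307.])]
ball [ 0.4944 -0.0396  0.112 ] [array([340., 396.]), array([427., 214.])]
handle [ 0.5749 -0.0695  0.136 ] [array([415., 204.]), array([324.,  40.])]
col [0.6293 0.0614 0.154 ] [array([109.,  67.]), array([ 12., 117.])]
nose [ 0.5149 -0.0628  0.052 ] [array([377., 361.]), array([410., 250.])]
u dir 311.44124978242576
```

```bash
python3 - <<'E'
from h import *
from scipy.optimize import least_squares
C=cams();D=np.degrees
for nm,a,b in [('ball',(340,392),(429,215)),('handle',(406,203),(320,48)),('handlebase',(389,230),(312,180)),('hubbase',(272,249),(249,252)),('colbase',(103,148),None)]:
    o=[('top',a)]+([('scene',b)] if b else [])
    r=least_squares(lambda p:np.concatenate([proj(C[n],p)-crop(n,*v) for n,v in o]),[.55,-.03,.08]);print(nm,np.round(r.x,4),np.round(r.fun,2))
obs=lambda q:[('top',pt(84,182,112,15,305),340,392),('scene',pt(84,182,112,15,305),429,215),
('top',pt(54,270+D(q),136),406,203),('scene',pt(54,270+D(q),136),320,48),
('top',pt(0,0,52),271,249),('scene',pt(0,0,52),249,252),('top',pt(50,45,115),200,158)]
f=lambda P:np.concatenate([proj(C[n],W(p,P))-crop(n,X,Y) for n,p,X,Y in obs(P[3])]+[[ (P[3]-.015)*50]])
r=least_squares(f,[.57,-.02,.1,.015]);P=r.x;print(P,D(P[2]));print(np.round(r.fun[:14].reshape(-1,2),2));np.save('P.npy',P)
for n,p in dict(centre=pt(0,0,52),pin=pt(84,182,70),ball=pt(84,182,112,15,305),handle=pt(54,270+D(P[3]),136),col=pt(99,45,154)).items(): print(n,np.round(W(p,P),4))
E
```

```text
ball [ 0.4952 -0.0403  0.1103] [ 0.33  0.56 -0.61 -0.1 ]
handle [ 0.5751 -0.0663  0.1338] [ 0.16  0.27 -0.31 -0.06]
handlebase [ 0.5771 -0.0702  0.0461] [ 0.24  0.39 -0.43 -0.08]
hubbase [ 0.5669 -0.0142  0.053 ] [ 0.14  0.23 -0.25 -0.05]
colbase [0.6102 0.0653 0.076 ] [-0. -0.]
[ 0.56731008 -0.01447931  0.1249366   0.01647877] 7.158339800970882
[[-0.31  0.89]
 [-0.65 -0.12]
 [ 1.27  0.13]
 [ 0.43 -1.46]
 [ 0.5   0.08]
 [-0.36  0.12]
 [-1.9   0.08]]
centre [ 0.5673 -0.0145  0.052 ]
pin [ 0.4844 -0.0278  0.07  ]
ball [ 0.4944 -0.039   0.112 ]
handle [ 0.5749 -0.0679  0.136 ]
col [0.628  0.0637 0.154 ]
```

```bash
cat >> h.py <<'E'
def goal(xyz,yaw):
    """tool-axes shift and turn to world point xyz, tool pointing down, x axis at yaw deg"""
    from scipy.spatial.transform import Rotation as R
    s=bot.read_state();T=np.array(s['tcp_rot']);c,q=np.cos(np.radians(yaw)),np.sin(np.radians(yaw))
    G=np.array([[c,q,0],[q,-c,0],[0,0,-1]])
    print(np.round(T.T@(np.array(xyz)-s['position']),4),np.round(R.from_matrix(T.T@G).as_rotvec(degrees=True),2))
E
python3 -c "
from h import *
goal([.5126,-.0589,.17],132.2);goal([.5126,-.0589,.095],132.2)"
```

```text
[ 0.4822 -0.4414  0.0526] [-2.0000e-02 -5.0000e-02 -1.1794e+02]
[ 0.4822 -0.4413  0.1276] [-2.0000e-02 -5.0000e-02 -1.1794e+02]
```

Careful with the scale: shifts go in shares of 0.8 m and turns go in shares of 180 degrees. That gives: 0.482 m / 0.8 = 0.6025, 0.12 m / 0.8 = 0.15, -117.9 degrees / 180 = -0.655.

advance([
  [[0.15, -0.1375, 0.015], [0, 0, -0.1667], 0],
  [[0.3, -0.275, 0.0313], [0, 0, -0.3333], 0],
  [[0.45, -0.4125, 0.05], [0, 0, -0.5], 0],
  [[0.6025, -0.5513, 0.065], [0, 0, -0.655], 0],
  [[0.6025, -0.5513, 0.065], [0, 0, -0.655], 0],
  [[0.6025, -0.5513, 0.065], [0, 0, -0.655], 0],
  [[0.6025, -0.5513, 0.065], [0, 0, -0.655], 0],
  [[0.6025, -0.5513, 0.065], [0, 0, -0.655], 0],
  [[0.6025, -0.5513, 0.065], [0, 0, -0.655], 0],
  [[0.6025, -0.5513, 0.065], [0, 0, -0.655], 0],
  [[0.6025, -0.5513, 0.065], [0, 0, -0.655], 0],
  [[0.6025, -0.5513, 0.065], [0, 0, -0.655], 0],
  [[0.6025, -0.5513, 0.065], [0, 0, -0.655], 0],
  [[0.6025, -0.5513, 0.065], [0, 0, -0.655], 0],
  [[0.6025, -0.5513, 0.065], [0, 0, -0.655], 0],
  [[0.6025, -0.5513, 0.065], [0, 0, -0.655], 0],
  [[0.6025, -0.5513, 0.065], [0, 0, -0.655], 0],
  [[0.6025, -0.5513, 0.065], [0, 0, -0.655], 0],
  [[0.6025, -0.5513, 0.065], [0, 0, -0.655], 0],
])

```text
time_s: 2.2
position: [0.5122, -0.0606, 0.1707]
tcp_rot: [[-0.669, 0.743, 0.0], [0.743, 0.669, -0.0], [-0.0, 0.0, -1.0]]
force: [0.3, -0.2, -0.6]
opening: 0.005
grasp_force: 0.0
```

```bash
python3 -c "
from h import *
import cv2
goal([.5126,-.0589,.095],132.2)
a=bot.capture('scene')['color'][140:300,250:430,::-1];cv2.imwrite('pics/s1.png',cv2.resize(a,None,fx=3,fy=3,interpolation=2))"
```

```text
[0.001  0.0014 0.0757] [ 0.    0.01 -0.19]
```

View pics/s1.png

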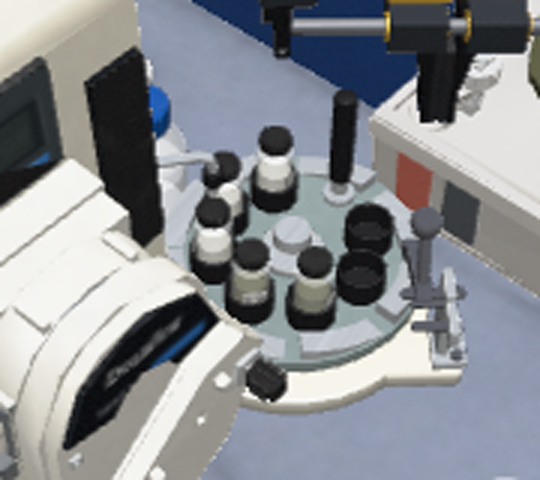

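To row units: 0.075 m / 0.8 = 0.0938, 0.06 m / 0.8 = 0.075.

advance([
  [[0.0013, 0.0013, 0.0375], [0, 0, 0], 0],
  [[0.0013, 0.0013, 0.075], [0, 0, 0], 0],
  [[0.0013, 0.0013, 0.0938], [0, 0, 0], 0],
  [[0.0013, 0.0013, 0.0938], [0, 0, 0], 0],
  [[0.0013, 0.0013, 0.0938], [0, 0, 0], 0],
])

```text
time_s: 2.75
position: [0.5127, -0.0586, 0.0957]
tcp_rot: [[-0.671, 0.742, -0.0], [0.742, 0.671, 0.0], [0.0, -0.0, -1.0]]
force: [-0.3, -0.3, -0.5]
opening: 0.003
grasp_force: 0.0
```

advance([
  [[0.0063, 0, 0], [0, 0, 0], 0],
  [[0.0125, 0, 0], [0, 0, 0], 0],
  [[0.0188, 0, 0], [0, 0, 0], 0],
  [[0.025, 0, 0], [0, 0, 0], 0],
  [[0.0313, 0, 0], [0, 0, 0], 0],
  [[0.0375, 0, 0], [0, 0, 0], 0],
  [[0.0425, 0, 0], [0, 0, 0], 0],
])

```text
time_s: 3.45
position: [0.4888, -0.0322, 0.0954]
tcp_rot: [[-0.671, 0.741, -0.001], [0.741, 0.671, 0.001], [0.001, -0.001, -1.0]]
force: [-0.7, -0.3, 0.3]
opening: 0.004
grasp_force: 0.2
```

```bash
python3 -c "
from h import *
import cv2
a=bot.capture('scene')['color'][140:300,250:430,::-1];cv2.imwrite('pics/s2.png',cv2.resize(a,None,fx=3,fy=3,interpolation=2))"
```

```text
(no output)
```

View pics/s2.png

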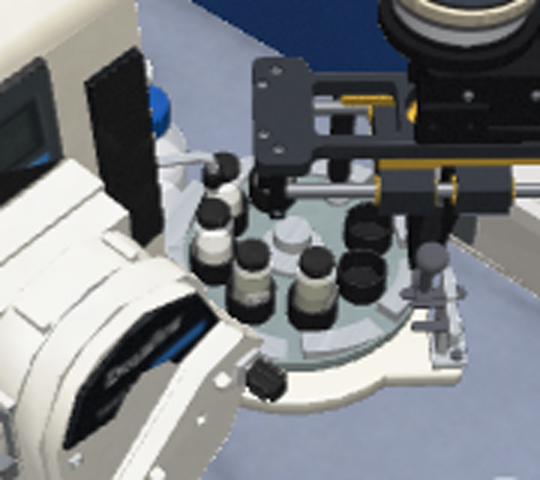

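The ball has tipped (crop pixel 427,222 → 432,257), and the vials are undisturbed. I'll carry on over the pin.

To row units: -0.07 m / 0.8 = -0.0875, -0.04 m / 0.8 = -0.05.

advance([
  [[0.0063, 0, 0], [0, 0, 0], 0],
  [[0.0125, 0, 0], [0, 0, 0], 0],
  [[0.0188, 0, 0], [0, 0, 0], 0],
  [[0.025, 0, 0], [0, 0, 0], 0],
  [[0.0288, 0, 0], [0, 0, 0], 0],
  [[0.0288, 0, 0], [0, 0, 0], 0],
  [[0.0188, 0, 0], [0, 0, 0], 0],
  [[0.0188, 0, -0.05], [0, 0, 0], 0],
  [[0.0188, 0, -0.0875], [0, 0, 0], 0],
  [[0.0188, 0, -0.0875], [0, 0, 0], 0],
])

```text
time_s: 4.5
position: [0.4834, -0.0233, 0.169]
tcp_rot: [[-0.671, 0.742, 0.009], [0.742, 0.671, -0.003], [-0.008, 0.005, -1.0]]
force: [0.6, 0.7, 1.0]
opening: 0.006
grasp_force: 0.0
```

```bash
python3 -c "
from h import *
import cv2
a=bot.capture('scene')['color'][140:300,250:430,::-1];cv2.imwrite('pics/s3.png',cv2.resize(a,None,fx=3,fy=3,interpolation=2))
P=np.load('P.npy')
h=W(pt(54,270.9,0),P);d=np.array([np.cos(np.radians(165.2)),np.sin(np.radians(165.2)),0])
print(h,h-.028*d); t=h-.028*d; goal([t[0],t[1],.165],165.2)"
```

```text
[ 0.57487987 -0.0679461   0.        ] [ 0.60195092 -0.07509858  0.        ]
[-0.1193  0.054   0.0031] [  0.08   0.33 -33.07]
```

View pics/s3.png

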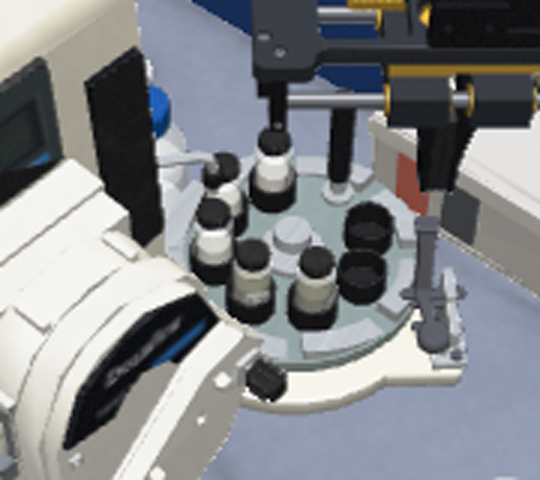

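To row units: -0.119 m / 0.8 = -0.1488, -0.08 m / 0.8 = -0.1, -33 degrees / 180 = -0.1833.

advance([
  [[-0.05, 0.0225, 0], [0, 0, -0.0444], 0],
  [[-0.1, 0.045, 0], [0, 0, -0.0889], 0],
  [[-0.1488, 0.0675, 0.0025], [0, 0, -0.1333], 0],
  [[-0.1488, 0.0675, 0.0038], [0, 0, -0.1833], 0],
  [[-0.1488, 0.0675, 0.0038], [0, 0, -0.1833], 0],
  [[-0.1488, 0.0675, 0.0038], [0, 0, -0.1833], 0],
  [[-0.1488, 0.0675, 0.0038], [0, 0, -0.1833], 0],
])

```text
time_s: 5.25
position: [0.5983, -0.0734, 0.1619]
tcp_rot: [[-0.966, 0.258, -0.002], [0.258, 0.966, 0.001], [0.002, 0.0, -1.0]]
force: [-0.4, 0.4, 0.4]
opening: 0.005
grasp_force: 0.0
```

```bash
python3 -c "
from h import *
goal([.602,-.0751,.113],165.2)"
```

```text
[-0.0042 -0.0007  0.0489] [ 0.01 -0.13 -0.16]
```

To row units: 0.049 m / 0.8 = 0.0613, 0.025 m / 0.8 = 0.0313.

advance([
  [[-0.005, -0.0013, 0.0313], [0, 0, 0], 0],
  [[-0.005, -0.0013, 0.0613], [0, 0, 0], 0],
  [[-0.005, -0.0013, 0.0613], [0, 0, 0], 0],
  [[-0.005, -0.0013, 0.0613], [0, 0, 0], 0],
])

```text
time_s: 5.65
position: [0.6026, -0.0755, 0.1136]
tcp_rot: [[-0.966, 0.257, -0.001], [0.257, 0.966, 0.0], [0.001, 0.0, -1.0]]
force: [-0.4, -0.4, -0.1]
opening: 0.008
grasp_force: 0.0
```

advance([
  [[0.0063, 0, 0], [0, 0, 0], 0],
  [[0.0125, 0, 0], [0, 0, 0], 0],
  [[0.0188, 0, 0], [0, 0, 0], 0],
  [[0.025, 0, 0], [0, 0, 0], 0],
  [[0.0313, 0, 0], [0, 0, 0], 0],
  [[0.0375, 0, 0], [0, 0, 0], 0],
  [[0.0425, 0, 0], [0, 0, 0], 0],
  [[0.0475, 0, 0], [0, 0, 0], 0],
  [[0.05, 0, 0], [0, 0, 0], 0],
  [[0.0513, 0, 0], [0, 0, 0], 0],
  [[0.0513, 0, 0], [0, 0, 0], 0],
  [[0.0513, 0, 0], [0, 0, 0], 0],
])

```text
time_s: 6.85
position: [0.5631, -0.065, 0.1133]
tcp_rot: [[-0.967, 0.257, -0.001], [0.257, 0.967, 0.001], [0.001, 0.001, -1.0]]
force: [0.7, -1.8, 0.1]
opening: 0.004
grasp_force: 1.0
```

```bash
python3 -c "
from h import *
import cv2
a=bot.capture('scene')['color'][140:300,250:430,::-1];cv2.imwrite('pics/s4.png',cv2.resize(a,None,fx=3,fy=3,interpolation=2))
P=np.load('P.npy');s=bot.read_state();R=np.array(s['tcp_rot']);
f=s['position']+R[:,0]*.0165;d=(f[:2]-P[:2])@R[:2,0]; a=np.degrees(np.arctan2(R[1,0],R[0,0]))
print('joint est',a+np.degrees(np.arccos(d/.054))-270-np.degrees(P[2]))"
```

```text
joint est -30.093412956190125
```

View pics/s4.png

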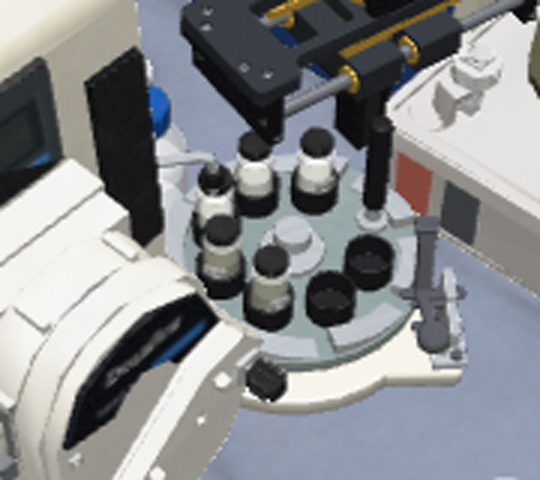

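```bash
python3 -c "
from h import *
P=np.load('P.npy');c=bot.capture('scene')
for q in(0,-25,-30,-35,-40): print(q,proj(c,W(pt(54,270+q,136),P)))
print('s1 handle',250+344/3,140+96/3,'now',250+380/3,140+123/3)
goal([.563,-.065,.165],165.2)
"
```

```text
0 [365.50507695 170.36965336]
-25 [375.52618819 177.6378145 ]
-30 [376.99499972 179.43107071]
-35 [378.25413324 181.31128206]
-40 [379.29251481 183.26548057]
s1 handle 364.6666666666667 172.0 now 376.6666666666667 181.0
[ 0.0002 -0.0002 -0.0517] [ 0.04 -0.07 -0.06]
```

To row units: -0.06 m / 0.8 = -0.075, -0.03 m / 0.8 = -0.0375.

advance([
  [[0.0025, 0, 0], [0, 0, 0], 0],
  [[0.0038, 0, 0], [0, 0, 0], 0],
  [[0.0038, 0, 0], [0, 0, 0], 0],
  [[-0.0075, 0, 0], [0, 0, 0], 0],
  [[-0.0075, 0, -0.0375], [0, 0, 0], 0],
  [[-0.0075, 0, -0.075], [0, 0, 0], 0],
  [[-0.0075, 0, -0.075], [0, 0, 0], 0],
])

```text
time_s: 7.65
position: [0.5722, -0.0672, 0.1772]
tcp_rot: [[-0.967, 0.256, 0.007], [0.256, 0.967, -0.001], [-0.007, 0.0, -1.0]]
force: [-0.5, -0.6, 0.3]
opening: 0.008
grasp_force: 0.0
```

```bash
python3 -c "
from h import *
goal([.475,-.0174,.17],132.2)"
```

```text
[0.1068 0.0232 0.0065] [ 0.14  0.4  32.96]
```

To row units: 0.107 m / 0.8 = 0.1338, 0.07 m / 0.8 = 0.0875, 33 degrees / 180 = 0.1833.

advance([
  [[0.0438, 0.01, 0], [0, 0, 0.0444], 0],
  [[0.0875, 0.02, 0], [0, 0, 0.0889], 0],
  [[0.1338, 0.0288, 0], [0, 0, 0.1333], 0],
  [[0.1338, 0.0288, 0.0038], [0, 0, 0.1833], 0],
  [[0.1338, 0.0288, 0.0038], [0, 0, 0.1833], 0],
  [[0.1338, 0.0288, 0.0038], [0, 0, 0.1833], 0],
  [[0.1338, 0.0288, 0.0038], [0, 0, 0.1833], 0],
])

```text
time_s: 8.35
position: [0.4729, -0.0176, 0.1705]
tcp_rot: [[-0.672, 0.74, 0.001], [0.74, 0.672, -0.0], [-0.001, 0.0, -1.0]]
force: [0.7, -0.2, 0.5]
opening: 0.006
grasp_force: 0.0
```

```bash
python3 -c "
from h import *
goal([.475,-.0174,.097],132.2)"
```

```text
[-0.0012  0.0017  0.0735] [0.03 0.03 0.05]
```

To row units: 0.074 m / 0.8 = 0.0925, 0.06 m / 0.8 = 0.075.

advance([
  [[-0.0013, 0.0025, 0.0375], [0, 0, 0], 0],
  [[-0.0013, 0.0025, 0.075], [0, 0, 0], 0],
  [[-0.0013, 0.0025, 0.0925], [0, 0, 0], 0],
  [[-0.0013, 0.0025, 0.0925], [0, 0, 0], 0],
  [[-0.0013, 0.0025, 0.0925], [0, 0, 0], 0],
])

```text
time_s: 8.85
position: [0.4746, -0.0169, 0.0965]
tcp_rot: [[-0.671, 0.741, 0.0], [0.741, 0.671, 0.0], [0.0, 0.0, -1.0]]
force: [-0.5, 0.1, -1.0]
opening: 0.007
grasp_force: 0.0
```

advance([
  [[-0.0063, 0, 0], [0, 0, 0], 0],
  [[-0.0125, 0, 0], [0, 0, 0], 0],
  [[-0.0188, 0, 0], [0, 0, 0], 0],
  [[-0.025, 0, 0], [0, 0, 0], 0],
  [[-0.0313, 0, 0], [0, 0, 0], 0],
  [[-0.0375, 0, 0], [0, 0, 0], 0],
  [[-0.0438, 0, 0], [0, 0, 0], 0],
  [[-0.05, 0, 0], [0, 0, 0], 0],
  [[-0.0563, 0, 0], [0, 0, 0], 0],
  [[-0.06, 0, 0], [0, 0, 0], 0],
  [[-0.06, 0, 0], [0, 0, 0], 0],
])

```text
time_s: 9.95
position: [0.5067, -0.0526, 0.0965]
tcp_rot: [[-0.671, 0.742, 0.0], [0.742, 0.671, -0.0], [-0.0, 0.0, -1.0]]
force: [-0.1, -0.6, 0.7]
opening: 0.005
grasp_force: 0.0
```

```bash
python3 -c "
from h import *
import cv2
a=bot.capture('scene')['color'][140:300,250:430,::-1];cv2.imwrite('pics/s5.png',cv2.resize(a,None,fx=3,fy=3,interpolation=2))"
```

```text
(no output)
```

View pics/s5.png

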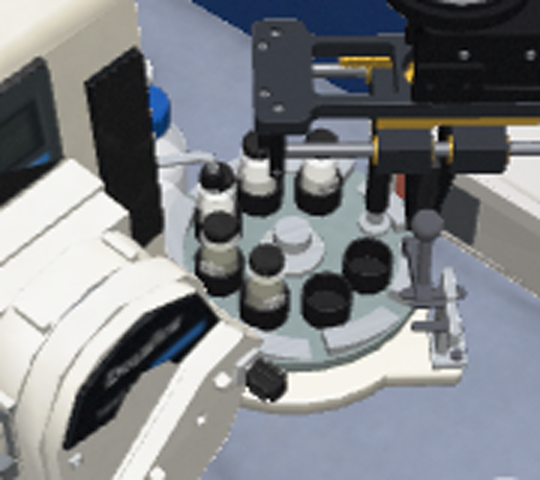

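The ball is back at crop pixel (427,222), so the pawl has dropped. All the vials are standing. Next I'll lift clear and go back behind the handle.

To row units: -0.075 m / 0.8 = -0.0938, -0.05 m / 0.8 = -0.0625.

advance([
  [[-0.0063, 0, 0], [0, 0, 0], 0],
  [[-0.0063, 0, -0.025], [0, 0, 0], 0],
  [[-0.0063, 0, -0.0625], [0, 0, 0], 0],
  [[-0.0063, 0, -0.0938], [0, 0, 0], 0],
  [[-0.0063, 0, -0.0938], [0, 0, 0], 0],
])

```text
time_s: 10.5
position: [0.512, -0.0567, 0.1747]
tcp_rot: [[-0.671, 0.741, 0.007], [0.741, 0.671, -0.002], [-0.007, 0.004, -1.0]]
force: [0.7, -0.6, -0.1]
opening: 0.003
grasp_force: 0.0
```

```bash
python3 -c "
from h import *
P=np.load('P.npy')
h=W(pt(54,270-32,0),P);a=np.radians(150);d=np.array([np.cos(a),np.sin(a),0]);t=h-.027*d
print(h,t);goal([t[0],t[1],.168],150)
e=W(pt(54,225,0),P);print('travel to stop',.027-.0165+(e-h)@d)"
```

```text
[ 0.54462403 -0.06348281  0.        ] [ 0.56800671 -0.07698281  0.        ]
[-0.0526  0.0279  0.0071] [  0.15   0.4  -17.83]
travel to stop 0.022722595330285485
```

To row units: -0.053 m / 0.8 = -0.0663, 0.028 m / 0.8 = 0.035, -17.8 degrees / 180 = -0.0989.

advance([
  [[-0.0325, 0.0175, 0], [0, 0, -0.0444], 0],
  [[-0.0663, 0.035, 0.005], [0, 0, -0.0989], 0],
  [[-0.0663, 0.035, 0.005], [0, 0, -0.0989], 0],
  [[-0.0663, 0.035, 0.005], [0, 0, -0.0989], 0],
  [[-0.0663, 0.035, 0.005], [0, 0, -0.0989], 0],
])

```text
time_s: 11.0
position: [0.5643, -0.0758, 0.1666]
tcp_rot: [[-0.865, 0.502, -0.003], [0.502, 0.865, 0.001], [0.003, -0.001, -1.0]]
force: [0.5, 0.1, 0.2]
opening: 0.003
grasp_force: 0.0
```

```bash
python3 -c "
from h import *
goal([.568,-.077,.113],150)"
```

```text
[-0.004   0.0009  0.0536] [-0.03 -0.18 -0.1 ]
```

To row units: 0.053 m / 0.8 = 0.0663, 0.025 m / 0.8 = 0.0313.

advance([
  [[-0.005, 0.0013, 0.0313], [0, 0, 0], 0],
  [[-0.005, 0.0013, 0.0663], [0, 0, 0], 0],
  [[-0.005, 0.0013, 0.0663], [0, 0, 0], 0],
  [[-0.005, 0.0013, 0.0663], [0, 0, 0], 0],
])

```text
time_s: 11.4
position: [0.5688, -0.0771, 0.1144]
tcp_rot: [[-0.866, 0.501, -0.002], [0.501, 0.866, 0.001], [0.002, -0.0, -1.0]]
force: [-0.4, 0.1, 1.1]
opening: 0.008
grasp_force: 0.0
```

advance([
  [[0.005, 0, 0], [0, 0, 0], 0],
  [[0.01, 0, 0], [0, 0, 0], 0],
  [[0.015, 0, 0], [0, 0, 0], 0],
  [[0.0188, 0, 0], [0, 0, 0], 0],
  [[0.0225, 0, 0], [0, 0, 0], 0],
  [[0.025, 0, 0], [0, 0, 0], 0],
  [[0.025, 0, 0], [0, 0, 0], 0],
])

```text
time_s: 12.1
position: [0.5528, -0.0678, 0.1149]
tcp_rot: [[-0.866, 0.501, 0.001], [0.501, 0.866, -0.0], [-0.001, 0.0, -1.0]]
force: [1.3, -1.9, 1.0]
opening: 0.002
grasp_force: 1.1
```

Now 1 mm at a time, watching the force.

To row units: 0.002 m / 0.8 = 0.0025, 0.001 m / 0.8 = 0.0013.

advance([
  [[0.0013, 0, 0], [0, 0, 0], 0],
  [[0.0025, 0, 0], [0, 0, 0], 0],
  [[0.0025, 0, 0], [0, 0, 0], 0],
])

```text
time_s: 12.4
position: [0.5508, -0.0664, 0.1146]
tcp_rot: [[-0.866, 0.501, -0.0], [0.501, 0.866, 0.0], [0.0, 0.0, -1.0]]
force: [0.6, -1.9, 2.0]
opening: 0.004
grasp_force: 1.1
```

advance([
  [[0.0013, 0, 0], [0, 0, 0], 0],
  [[0.0025, 0, 0], [0, 0, 0], 0],
  [[0.0025, 0, 0], [0, 0, 0], 0],
])

```text
time_s: 12.7
position: [0.5487, -0.0653, 0.1145]
tcp_rot: [[-0.866, 0.501, -0.001], [0.501, 0.866, 0.0], [0.001, 0.0, -1.0]]
force: [0.8, -1.9, 1.7]
opening: 0.002
grasp_force: 1.0
```

advance([
  [[0.0013, 0, 0], [0, 0, 0], 0],
  [[0.0013, 0, 0], [0, 0, 0], 0],
])

```text
time_s: 12.9
position: [0.5478, -0.0648, 0.1144]
tcp_rot: [[-0.866, 0.501, -0.001], [0.501, 0.866, 0.0], [0.001, 0.0, -1.0]]
force: [1.8, -0.9, 1.7]
opening: 0.006
grasp_force: 0.9
```

To row units: 0.001 m / 0.8 = 0.0013.

advance([
  [[0.0013, 0, 0], [0, 0, 0], 0],
  [[0.0013, 0, 0], [0, 0, 0], 0],
])

```text
time_s: 13.1
position: [0.5472, -0.0644, 0.1145]
tcp_rot: [[-0.866, 0.501, -0.0], [0.501, 0.866, 0.0], [0.0, -0.0, -1.0]]
force: [1.8, -1.9, 0.4]
opening: 0.006
grasp_force: 1.1
```

advance([
  [[0.0013, 0, 0], [0, 0, 0], 0],
  [[0.0013, 0, 0], [0, 0, 0], 0],
])

```text
time_s: 13.3
position: [0.5472, -0.0644, 0.1145]
tcp_rot: [[-0.866, 0.501, 0.002], [0.501, 0.866, -0.001], [-0.002, 0.0, -1.0]]
force: [2.6, -3.0, -2.5]
opening: 0.004
grasp_force: 2.2
```

advance([
  [[0.0013, 0, 0], [0, 0, 0], 0],
  [[0.0013, 0, 0], [0, 0, 0], 0],
])

```text
time_s: 13.5
position: [0.5471, -0.0644, 0.1146]
tcp_rot: [[-0.866, 0.501, 0.003], [0.501, 0.866, -0.002], [-0.004, 0.0, -1.0]]
force: [4.6, -4.3, -3.7]
opening: 0.007
grasp_force: 3.0
```

To row units: 0.002 m / 0.8 = 0.0025, 0.001 m / 0.8 = 0.0013.

advance([
  [[0.0013, 0, 0], [0, 0, 0], 0],
  [[0.0025, 0, 0], [0, 0, 0], 0],
  [[0.0025, 0, 0], [0, 0, 0], 0],
  [[0.0025, 0, 0], [0, 0, 0], 0],
])

```text
time_s: 13.9
position: [0.5471, -0.0644, 0.1147]
tcp_rot: [[-0.866, 0.501, 0.007], [0.501, 0.866, -0.003], [-0.008, 0.001, -1.0]]
force: [6.9, -5.4, -5.3]
opening: 0.007
grasp_force: 4.5
```

advance([
  [[0.0013, 0, 0], [0, 0, 0], 0],
  [[0.0013, 0, 0], [0, 0, 0], 0],
  [[0.0013, 0, 0], [0, 0, 0], 0],
])

```text
time_s: 14.2
position: [0.5471, -0.0643, 0.1147]
tcp_rot: [[-0.866, 0.501, 0.009], [0.501, 0.866, -0.004], [-0.01, 0.001, -1.0]]
force: [8.3, -6.5, -6.7]
opening: 0.007
grasp_force: 5.3
```

To row units: -0.12 m / 0.8 = -0.15, -0.1 m / 0.8 = -0.125.

advance([
  [[-0.01, 0, 0], [0, 0, 0], 0],
  [[-0.02, 0, 0], [0, 0, 0], 0],
  [[-0.025, 0, -0.025], [0, 0, 0], 0],
  [[-0.025, 0, -0.075], [0, 0, 0], 0],
  [[-0.025, 0, -0.125], [0, 0, 0], 0],
  [[-0.025, 0, -0.15], [0, 0, 0], 0],
  [[-0.025, 0, -0.15], [0, 0, 0], 0],
  [[-0.025, 0, -0.15], [0, 0, 0], 0],
])

```text
time_s: 15.0
position: [0.5593, -0.0714, 0.2341]
tcp_rot: [[-0.866, 0.501, -0.002], [0.501, 0.866, 0.001], [0.002, -0.0, -1.0]]
force: [0.1, 0.4, 0.3]
opening: 0.006
grasp_force: 0.0
```

```bash
python3 -c "
from h import *
import cv2
C=cams();P=np.load('P.npy')
for q in(-40,-45,-50): print(q,[np.round((proj(C['scene'],W(pt(54,270+q,136),P))-[250,140])*3) ])
a=C['scene']['color'][140:300,250:430,::-1];b=C['top']['color'][150:300,290:430,::-1]
a=cv2.resize(a,None,fx=2.5,fy=2.5,interpolation=2);b=cv2.resize(b,(350,400),interpolation=2);
cv2.imwrite('pics/s6.png',np.hstack([a[:400],b]))"
```

```text
-40 [array([388., 130.])]
-45 [array([390., 136.])]
-50 [array([392., 142.])]
```

View pics/s6.png

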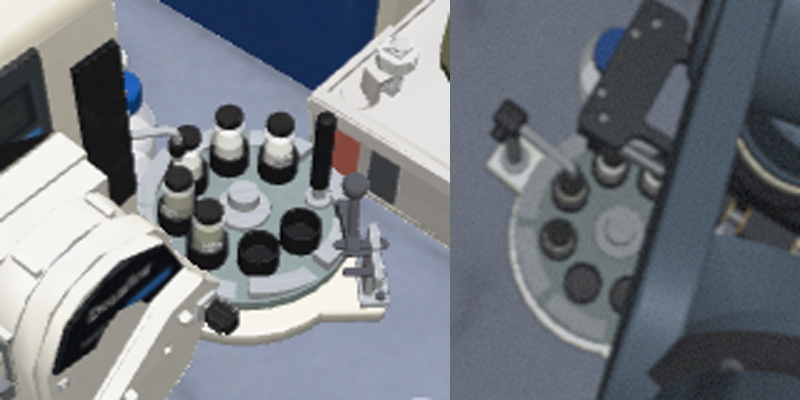

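```bash
python3 -c "
from rig import bot
print(bot.hand_in())"
```

```text
the job is handed in; nothing more can be done
None
```

The carousel is locked one notch back: the pawl was thrown back, then dropped onto the teeth, and a 10 N push at the handle no longer moved the carousel. All five vials are still standing, nothing else was touched, and the job was handed in at about 15 s.

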